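# Fetch the cash box key and hold the lock open

### The arm

A 6-joint arm with a two-finger parallel gripper is mounted at the origin on the work surface. World frame = base frame: x ahead of the robot, y to its left, z up, the work surface at z = 0. Lengths are in mm, angles in rad, forces in N, time in s.
With the tool pointing down it reaches from about 375 to 825 mm from the base axis. Payload 5.5 kg.
Tool frame: the origin (TCP) lies midway between the tips of the shut fingers; the grasp point (between the pads) lies 19 mm behind it; z points along the fingers, y is the line along which they close (so a half turn about z gives the same grasp; the last joint's range is limited). The gripper opens to 85 mm and grips with 20 to 120 N. Pads are 22 mm wide; open, the fingers measure 114 mm over their backs; the gripper's body (76 mm by 85 mm) begins 54 mm behind the grasp point. The pads swing forward as they close: fully open they stand 13 mm farther back than shut.
Start: joints at [-1.325, 0.314, -0.047, 1.21, 0, 1.571], TCP at [145.996, -581.962, 231.299] pointing down, gripper open.
Joint ranges: [-2.67, 2.67], [-0.69, 1.73], [-1.03, 1.25], [-2.08, 2.16], [-1.42, 1.45], [-3.14, 3.14]. Speed limits (rad/s): [2.39, 2.39, 3.01, 3.14, 3.14, 3.14].

### API

Orientations are given as [roll, pitch, yaw] about the fixed x, y, z axes, in that order (R = Rz(yaw) Ry(pitch) Rx(roll)).
In Python, from bench import r gives the robot as it stands.
- The arm moves only by the tool apply_moves, never from a script. Its argument "rows" is a list of rows, each an object of numbers: "dx", "dy", "dz": the shift along the tool's x, y, z in mm; "rx", "ry", "rz": the turn, a rotation vector about the tool's x, y, z in degrees. In form: [{"dx": .., "dy": .., "dz": .., "rx": .., "ry": .., "rz": ..}, ...]. A call has 1 to 8 rows; each row is the pose to reach, as a shift and turn from the pose commanded when the call began, along the tool's axes at that moment; what a row does not reach only later rows make up. A row lasts 1/10 s, in which the tool goes at most 50 mm and 8.59 degrees, less where a joint would pass 70% of its speed; a pose out of reach is approached as far as the arm can. A call with a gripper value outside its range is refused whole. "hand" is the finger opening in mm, from 0 to 85.4, set as the call begins (left out, the last holds). The fingers move at their own pace and stop on an object; "newtons" is the grip in N (left out, the last holds). Time passes only in rows, so rows that repeat a pose let the fingers close. It gives the time, the measured TCP pose, the force, the opening and the grip force at its end, in the units of the state.
- r.observe(): the state, without advancing time (a new reading comes with each control period).
- r.capture(name): name is "scene" or "top" or "wrist"; returns a dict with "frame" (480x640x3 uint8, red, green, blue), "range_z" (480x640 float32, mm along the optical axis (not along the pixel's ray), 0 where there is no reading), "fov_y" (degrees; the focal length in pixels is half the picture's height over the tangent of half this angle, whatever the lens; pixels are square), "cx", "cy" (the principal point, pixels), "world_to_cam" (4x4, takes a point from world to camera coordinates); the wrist camera has in their place "T_tool_cam" (4x4, takes a point from camera to tool coordinates, whose origin is the TCP and whose axes are the flange's). Camera axes: x right, y down, z forward; pixel columns grow to the right and rows downward; lengths in mm; the calibration is good to about 2 mm. A picture is of the moment at which its call begins: read the wrist's pose just before it.
- r.job_done(): hands the job in; it is judged then, once.
The state is a dict: "t": time; "joint_pos": joint angles; "qd": joint speeds; "effort": joint torques, N m; "ee_pos": TCP position; "tool_rot": TCP orientation; "ft_force": force on the tool from outside, world axes, zero at the start; "torque": the same for the moment, N m; "gripper_width": opening from 0.0 (shut) to 1.0 (fully open); "finger_force": force on a finger pad.
Only numpy, scipy, OpenCV 4.12 (cv2) and the standard library are available. Lean on these libraries where they do the work, as an engineer would, in place of code of your own. Each camera call takes 0.05 s, during which the arm holds its last target. There are 200 camera calls.

### The job

At the fair stall, pull the drawer of the little plywood drawer unit wide open by its handle and take out the key that stands in it. Push the key fully home in the lock on top of the grey cash box (its pins are sticky, so wiggle it past them), then turn it a quarter turn clockwise against the spring, as far as it goes, and finish while still gripping the key and holding it turned. Leave the other things on the counter undisturbed.

Things in the scene. Friction and masses are not known exactly. Their poses are not given: they have to be found in the camera images.
- cabinet: Fixed plywood drawer unit, 200 deep (x) x 180 wide (y) x 100 mm high, one drawer. Origin: middle of its front face, at the underside (on the counter); its own +x points into the unit, so the drawer comes out along its -x. It may stand on the left or the right of the counter, turned up to 0.2 rad.
- drawer (a joint): How far the drawer is out, m: 0 shut (start) to 0.14 at the stop. Friction about 2 N plus 8 N per m/s; it stays where left.
- drawer_handle (a point): Middle of the drawer's steel bar handle: a bar 10 mm thick, 100 mm long along the unit's y, with two 8 mm stems at +-45 mm. It stands 40 mm out from the front face (35 mm free behind the bar) and 78 mm above the counter; the front face ends 98 mm above the counter. Moves with the drawer.
- key_rest (a point): Middle of the top face of the wooden rest (44 x 30 x 30 mm) on the drawer floor in which the key stands; 60 mm behind the drawer's front face and 48 mm above the counter. Its upright slot is 15 x 6 mm, long along the unit's x, 30 mm deep. The drawer's side walls are 58 mm above the counter, at +-75 mm in y; the front panel is 12 mm thick and 98 mm high.
- key: Loose key, 30 g, standing bow up in the rest. Origin: at the shoulder, where the blade meets the bow; z up. Bow: black plastic block 30 (x) x 9 (y) x 38 mm high (z 0 to 38), to be gripped across its 9 mm. Blade: steel, 12 (x) x 4 (y) mm, 28 mm long downwards, its last 8 mm tapering to 5 mm wide. Fits the lock either way round (half turn); home when the shoulder meets the face.
- key_tip (a point): Tip of the key's blade, 28 mm below the key's origin; same axes as the key.
- cashbox: Fixed grey steel cash box, 170 deep x 220 wide x 90 mm high. Origin: on the counter straight below the lock's axis, 40 mm behind the front face and midway across; its own x points away from the front. A flat carrying handle 100 mm wide stands 14 mm above the top, 60 mm behind the lock's axis. May stand left or right of the drawer unit, turned up to 0.2 rad.
- keyway (a point): Centre of the keyway's mouth on the brass cylinder's face (34 mm round), 94 mm above the counter, facing up; at rest its axes are the cash box's. Slot 13.4 (x) x 5.4 (y) mm, 30 deep, 4 mm 45 degree lead-in all round. Sticky spring pins stand 3 mm in at its +x end 9 mm down and its -x end 16 mm down: a straight push takes 15 to 20 N, with small wiggles 10. Home: tip 28 mm below the mouth.
- cylinder (a joint): Angle of the lock cylinder (the keyway turns with it), rad: 0 at rest (start), growing clockwise seen from above, stop at 1.65. A spring turns it back: 0.01 N m at rest, 0.06 N m at the stop. The key has about 0.12 rad of play in the slot either way.
- house: Bystander: small plywood house model, 60 x 80 x 80 mm, on top of the drawer unit towards the back. Origin under its centre.
- tower: Bystander: round plywood tower model, 54 mm across, 82 mm high, on the counter. Origin under its centre.
- jar: Bystander: glass jar with a white cap, 52 mm across, 70 mm high, on the counter. Origin under its centre.
- mug: Bystander: white mug, 80 mm across, 90 mm high, on the counter. Origin under its centre.

How it is judged (in metres and radians):
On the way, in this order (a step that is already met when the one before it is completed fails the run):
1. the drawer is pulled open by 80 mm or more (value of joint drawer above 0.08 m), for 0.1 s.
2. the key is held and fully home in the keyway, not yet turned (z of key_tip in the frame of keyway below -0.024 m and horizontal distance between key_tip and keyway below 0.005 m and contact force between the fingers and key above 2 N and value of joint cylinder below 0.5 rad), for 0.1 s.
At the end, for the whole second after the job is handed in: Key fully home (tip within 5 mm of full depth and of the axis, blade in line with the slot), cylinder turned over 1.3 rad and at rest, fingers still gripping the key (over 2 N), and house, tower, jar and mug within 30 mm of where they stood (value of joint cylinder above 1.3 rad and velocity of joint cylinder below 0.1 rad/s and z of key_tip in the frame of keyway below -0.023 m and horizontal distance between key_tip and keyway below 0.005 m and angle between the x axis of key and the x axis of keyway, either way round below 0.3 rad and contact force between the fingers and key above 2 N and linear speed of key below 0.02 m/s and not (distance of any of house, tower, jar, mug from where it was at the start of the episode above 0.03 m)); the arm keeps its last pose, push and grip.
It fails at once if a bystander is knocked (moved over 30 mm) (distance of any of house, tower, jar, mug from where it was at the start of the episode above 0.03 m).
It also fails if it takes over 67 s, if anything falls off the work surface, if the arm or the gripper's body presses on something with over 40 N, if the wrist force passes 120 N, or if a joint passes its speed limit or range.

## Working session

There is one attempt and no reset: what is moved stays moved. The work goes in short steps, Python scripts to look and compute and a tool call to move; the robot and the scene stay as the last step left them, time stands still between calls to the robot, and variables do not carry over. Pictures are saved under pics/ and viewed, at most 10 in all, crops included, and the job is handed in when it is done.

Besides the shell and the picture viewer there is one more tool, called after "Emit:" as name([rows], argument=value, ...), one row to a line, values as JSON. apply_moves: Moves the arm, as the interface text tells. Its arguments: {"type":"object","properties":{"rows":{"type":"array","items":{"type":"object","properties":{"dx":{"type":"number"},"dy":{"type":"number"},"dz":{"type":"number"},"rx":{"type":"number"},"ry":{"type":"number"},"rz":{"type":"number"}}}},"hand":{"type":"number"},"newtons":{"type":"number"}},"required":["rows"]}

```bash
mkdir -p pics; ls; cat > h.py <<'E'
import numpy as np, cv2, sys
from bench import r
from scipy.spatial.transform import Rotation as R
def K(c):
    f=240/np.tan(np.radians(c['fov_y']/2)); return f,c['cx'],c['cy']
def w2c(c,s=None):
    if 'world_to_cam' in c: return np.array(c['world_to_cam'])
    T=np.eye(4); T[:3,:3]=R.from_euler('xyz',s['tool_rot']).as_matrix(); T[:3,3]=s['ee_pos']
    return np.linalg.inv(T@np.array(c['T_tool_cam']))
def cap(name,fn=None):
    s=r.observe(); c=r.capture(name); c=dict(c); c['W']=w2c(c,s); 
    if fn: cv2.imwrite('pics/'+fn,c['frame'][:,:,::-1])
    np.save('/tmp/'+(fn or name)+'.npy',c,allow_pickle=True); return c
def load(fn): return np.load('/tmp/'+fn+'.npy',allow_pickle=True).item()
def cloud(c):
    f,cx,cy=K(c); z=c['range_z'].astype(float); v,u=np.mgrid[:480,:640]
    P=np.stack([(u-cx)/f*z,(v-cy)/f*z,z],-1); M=np.linalg.inv(c['W'])
    Q=P@M[:3,:3].T+M[:3,3]; Q[z<=0]=np.nan; return Q
def proj(c,p):
    f,cx,cy=K(c); q=c['W'][:3,:3]@np.array(p,float)+c['W'][:3,3]; return q[0]/q[2]*f+cx,q[1]/q[2]*f+cy
def ray_at_z(c,u,v,z):
    f,cx,cy=K(c); M=np.linalg.inv(c['W']); d=M[:3,:3]@np.array([(u-cx)/f,(v-cy)/f,1]); o=M[:3,3]; return o+d*(z-o[2])/d[2]
E
python3 - <<'E'
from h import *
print(r.observe())
a=cap('scene','scene.png'); b=cap('top','top.png')
for c in (a,b): print(c['fov_y'],c['cx'],c['cy'],np.linalg.inv(c['W'])[:3,3])
E
```

```text
pics
{'t': 0.0, 'joint_pos': array([-1.32502074e+00,  3.14228085e-01, -4.80358976e-02,  1.21018989e+00,
        1.30084592e-05,  1.57083528e+00]), 'qd': array([-2.65974669e-04, -2.63625242e-05,  5.74624038e-04,  7.50123401e-04,
       -2.46562413e-03, -4.75376667e-04]), 'effort': array([ 1.20100864e-03, -5.39593184e+01,  3.39746869e+01,  1.89015985e-02,
       -1.11203786e-05, -1.17236663e-06]), 'ee_pos': array([ 145.85525261, -581.43359123,  230.45224673]), 'tool_rot': array([-3.13993510e+00, -1.29438689e-05,  2.45736610e-01]), 'ft_force': array([ 0.0089544 , -0.49054881,  0.12217627]), 'torque': array([ 0.04138478, -0.02430982,  0.07044737]), 'finger_force': 0.0, 'gripper_width': 0.9995187373672386}
56.69821572627705 314.62368532025636 244.5291160333937 [1162.78032093 -530.94335177 1172.3882913 ]
44.972745045024745 312.2996919763071 225.88324847636588 [ 296.09505614    8.21511144 1574.85889623]
```

View pics/scene.png

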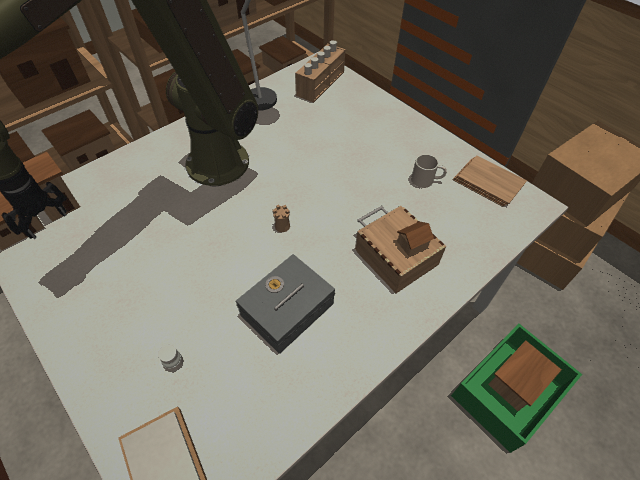

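View pics/top.png

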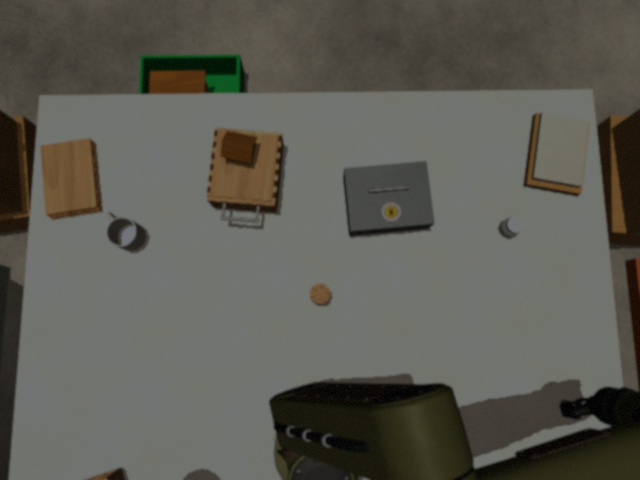

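The scene view shows the lock at about (275,284), the handle at (372,214), the tower at (282,217), the jar at (171,358) and the mug at (425,170). The top view shows the cabinet around (245,168) with its handle bar at (242,220), the lock at (391,211) and the tower at (320,294).

```bash
python3 - <<'E'
from h import *
for fn in ('top.png','scene.png'):
    c=load(fn); Q=cloud(c); v,u=np.mgrid[:480,:640]
    boxes={'top.png':{'cab':(195,120,295,235,85,112),'box':(335,150,440,240,80,97)},'scene.png':{'cab':(350,195,450,295,85,112),'box':(230,250,340,355,80,97)}}[fn]
    for k,(u0,v0,u1,v1,zl,zh) in boxes.items():
        m=(u>=u0)&(u<u1)&(v>=v0)&(v<v1)&(Q[...,2]>zl)&(Q[...,2]<zh)
        P=Q[m]; rect=cv2.minAreaRect(P[:,:2].astype(np.float32))
        print(fn,k,len(P),'z',np.median(P[:,2]),rect, cv2.boxPoints(rect).round().tolist())
    # handle
    u0,v0,u1,v1={'top.png':(215,205,270,230),'scene.png':(355,203,395,228)}[fn]
    m=(u>=u0)&(u<u1)&(v>=v0)&(v<v1)&(Q[...,2]>65)&(Q[...,2]<90); P=Q[m]
    print('handle',len(P),np.median(P[:,2]) if len(P) else 0, cv2.minAreaRect(P[:,:2].astype(np.float32)) if len(P)>3 else '')
    # brass: saturated yellow in box
    b=boxes['box']; hsv=cv2.cvtColor(c['frame'],cv2.COLOR_RGB2HSV); m=(u>=b[0])&(u<b[2])&(v>=b[1])&(v<b[3])&(hsv[...,1]>80)
    cu,cv_=u[m],v[m]; print('brass px',len(cu),cu.mean(),cv_.mean(),ray_at_z(c,(cu.min()+cu.max())/2,(cv_.min()+cv_.max())/2,94),ray_at_z(c,cu.mean(),cv_.mean(),94))
    for k,(a,b_,z) in ({'tower':(320,294,82),'jar':(511,227,70),'mug':(124,235,90)} if fn=='top.png' else {'tower':(282,208,82),'jar':(169,352,70),'mug':(426,160,90)}).items(): print(k,ray_at_z(c,a,b_,z).round())
a=load('scene.png')['frame']; b=load('top.png')['frame']
A=cv2.resize(a[190:360,220:460],(0,0),fx=2.5,fy=2.5,interpolation=3); B=cv2.resize(b[110:250,190:450],(0,0),fx=2.3,fy=2.3,interpolation=3)
C=np.zeros((600,600,3),np.uint8)
cv2.imwrite('pics/crop1.png',A[:,:,::-1]); 
E
```

```text
top.png cab 4220 z 100.23663198567363 ((711.9035034179688, 191.33517456054688), (182.64028930664062, 246.7333526611328), 84.61384582519531) [[581.0, 112.0], [826.0, 89.0], [843.0, 271.0], [598.0, 294.0]]
top.png box 5014 z 90.43869676354052 ((651.6310424804688, -191.24252319335938), (172.6046142578125, 221.8825225830078), 4.571008205413818) [[557.0, -88.0], [574.0, -309.0], [747.0, -295.0], [729.0, -74.0]]
handle 256 81.94627618383663 ((610.7237548828125, 187.91506958007812), (123.58518981933594, 47.207950592041016), 84.77958679199219)
brass px 123 390.5609756097561 211.90243902439025 [ 585.1956004  -195.17452176   94.        ] [ 604.07903427 -193.41247493   94.        ]
tower [394.  -7.  82.]
jar [ 565. -512.   70.]
mug [552. 501.  90.]
scene.png cab 2672 z 98.21127105724429 ((711.9569091796875, 190.77459716796875), (186.0452880859375, 242.68324279785156), 84.12527465820312) [[582.0, 111.0], [823.0, 86.0], [842.0, 271.0], [601.0, 296.0]]
scene.png box 4267 z 88.57419036527403 ((649.6553955078125, -190.38986206054688), (173.5808563232422, 222.52003479003906), 4.4697113037109375) [[554.0, -86.0], [572.0, -308.0], [745.0, -295.0], [728.0, -73.0]]
handle 124 79.92411928984734 ((603.70458984375, 200.33438110351562), (99.20597076416016, 35.000770568847656), 84.30960083007812)
brass px 97 274.2783505154639 283.63917525773195 [ 605.76312747 -193.83176813   94.        ] [ 605.71319572 -194.58136946   94.        ]
tower [394.   1.  82.]
jar [ 577. -521.   70.]
mug [556. 512.  90.]
```

View pics/crop1.png

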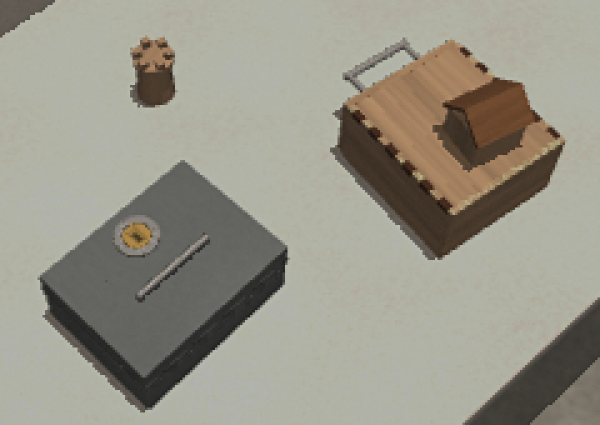

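The crop confirms the drawer unit's pose (yaw about -0.094) and the cash box (yaw about +0.08), with the lock near (605,-194). Next I move over and check the handle with the wrist camera.

```bash
cat >> h.py <<'E'
def go(x,y,z,yawdeg,s=None,base=None):
    """tool-frame delta (dx,dy,dz,rz) from measured pose (assumed down) to the target"""
    s=s or r.observe(); yw=s['tool_rot'][2]; p=s['ee_pos']
    d=np.array([x,y,z])-p; dx=np.cos(yw)*d[0]+np.sin(yw)*d[1]; dy=np.sin(yw)*d[0]-np.cos(yw)*d[1]
    a=(yawdeg-np.degrees(yw)+180)%360-180
    print('t',round(s['t'],2),'pos',p.round(1),'rot',np.degrees(s['tool_rot']).round(2),'F',s['ft_force'].round(1),'ff',round(float(s['finger_force']),1),'gw',round(float(s['gripper_width']),3))
    print('-> dx %.1f dy %.1f dz %.1f rz %.1f  path %.0f'%(dx,dy,-d[2],-a,np.linalg.norm(d)))
E
python3 - <<'E'
from h import *
go(560,-200,280,84.6); go(520,190,280,84.6)
E
```

```text
t 0.1 pos [ 145.9 -581.5  230.5] rot [-179.91    0.     14.08] F [-0.2 -0.2 -0.6] ff 0.0 gw 0.999
-> dx 494.5 dy -269.2 dz -49.5 rz -70.5  path 565
t 0.1 pos [ 145.9 -581.5  230.5] rot [-179.91    0.     14.08] F [-0.2 -0.2 -0.6] ff 0.0 gw 0.999
-> dx 550.6 dy -657.2 dz -49.5 rz -70.5  path 859
```

Emit:
apply_moves([
  {"dx":62,"dy":-34,"dz":-49,"rz":-8.5},
  {"dx":124,"dy":-68,"dz":-49,"rz":-17},
  {"dx":186,"dy":-101,"dz":-49,"rz":-25.5},
  {"dx":248,"dy":-135,"dz":-49,"rz":-34},
  {"dx":310,"dy":-168,"dz":-49,"rz":-42.5},
  {"dx":372,"dy":-202,"dz":-49,"rz":-51},
  {"dx":434,"dy":-236,"dz":-49,"rz":-59.5},
  {"dx":495,"dy":-269,"dz":-49,"rz":-68},
], hand=36)

```text
invalid input
```

```bash
python3 -c "
from h import *
go(540,200,280,84.6)"
```

```text
t 0.1 pos [ 145.9 -581.5  230.5] rot [-179.91    0.     14.08] F [-0.2 -0.2 -0.6] ff 0.0 gw 0.999
-> dx 572.5 dy -662.1 dz -49.5 rz -70.5  path 877
```

Emit:
apply_moves([
  {"dx":62,"dy":-34,"dz":-49,"rx":0,"ry":0,"rz":-8.5},
  {"dx":124,"dy":-68,"dz":-49,"rx":0,"ry":0,"rz":-17},
  {"dx":186,"dy":-101,"dz":-49,"rx":0,"ry":0,"rz":-25.5},
  {"dx":248,"dy":-135,"dz":-49,"rx":0,"ry":0,"rz":-34},
  {"dx":310,"dy":-168,"dz":-49,"rx":0,"ry":0,"rz":-42.5},
  {"dx":372,"dy":-202,"dz":-49,"rx":0,"ry":0,"rz":-51},
  {"dx":434,"dy":-236,"dz":-49,"rx":0,"ry":0,"rz":-59.5},
  {"dx":495,"dy":-269,"dz":-49,"rx":0,"ry":0,"rz":-68},
], hand=36, newtons=40)

```text
t: 0.9
ee_pos: [434.0, -316.4, 279.0]
tool_rot: [-3.141, -0.0, 1.439]
ft_force: [0.3, -0.5, -0.1]
gripper_width: 0.418
finger_force: 0.0
```

```bash
python3 -c "
from h import *
go(540,200,280,84.6)"
```

```text
t 0.9 pos [ 434.  -316.4  279. ] rot [-179.99   -0.     82.43] F [ 0.3 -0.5 -0.1] ff 0.0 gw 0.418
-> dx 525.8 dy 37.1 dz -1.0 rz -2.2  path 527
```

Emit:
apply_moves([
  {"dx":526,"dy":37,"dz":-1,"rx":0,"ry":0,"rz":-2.2},
  {"dx":526,"dy":37,"dz":-1,"rx":0,"ry":0,"rz":-2.2},
  {"dx":526,"dy":37,"dz":-1,"rx":0,"ry":0,"rz":-2.2},
  {"dx":526,"dy":37,"dz":-1,"rx":0,"ry":0,"rz":-2.2},
  {"dx":526,"dy":37,"dz":-1,"rx":0,"ry":0,"rz":-2.2},
  {"dx":526,"dy":37,"dz":-1,"rx":0,"ry":0,"rz":-2.2},
  {"dx":526,"dy":37,"dz":-1,"rx":0,"ry":0,"rz":-2.2},
  {"dx":526,"dy":37,"dz":-1,"rx":0,"ry":0,"rz":-2.2},
])

```text
t: 1.7
ee_pos: [515.5, 75.3, 279.7]
tool_rot: [-3.141, 0.0, 1.471]
ft_force: [1.1, 0.0, 0.3]
gripper_width: 0.421
finger_force: 0.0
```

Emit:
apply_moves([
  {"dx":120,"dy":0,"dz":0,"rx":0,"ry":0,"rz":0},
  {"dx":120,"dy":0,"dz":0,"rx":0,"ry":0,"rz":0},
  {"dx":120,"dy":0,"dz":0,"rx":0,"ry":0,"rz":0},
  {"dx":120,"dy":0,"dz":0,"rx":0,"ry":0,"rz":0},
  {"dx":120,"dy":0,"dz":0,"rx":0,"ry":0,"rz":0},
])

```text
t: 2.2
ee_pos: [527.2, 192.6, 279.3]
tool_rot: [-3.141, 0.001, 1.472]
ft_force: [-0.4, 1.3, 0.7]
gripper_width: 0.426
finger_force: 0.0
```

```bash
python3 - <<'E'
from h import *
go(595.7,202.1,230,84.6)
c=cap('wrist','w1.png'); print(np.linalg.inv(c['W']).round(2))
Q=cloud(c); m=(Q[...,2]>65)&(Q[...,2]<90)
P=Q[m]; print(len(P))
if len(P)>10:
    v,u=np.nonzero(m); print(u.min(),u.max(),v.min(),v.max(),np.median(P[:,2]),cv2.minAreaRect(P[:,:2].astype(np.float32)))
E
```

```text
t 2.2 pos [527.2 192.6 279.3] rot [-1.7994e+02  6.0000e-02  8.4340e+01] F [-0.4  1.3  0.7] ff 0.0 gw 0.426
-> dx 16.2 dy 67.2 dz 49.3 rz -0.3  path 85
[[ 1.0000e+00 -9.0000e-02 -3.0000e-02  5.3281e+02]
 [-1.0000e-01 -9.5000e-01 -3.0000e-01  2.6871e+02]
 [-0.0000e+00  3.0000e-01 -9.5000e-01  4.2252e+02]
 [ 0.0000e+00  0.0000e+00  0.0000e+00  1.0000e+00]]
3630
0 490 100 479 82.47527083278788 ((470.41131591796875, -72.24609375), (653.750244140625, 455.9623718261719), 30.32341957092285)
```

View pics/w1.png

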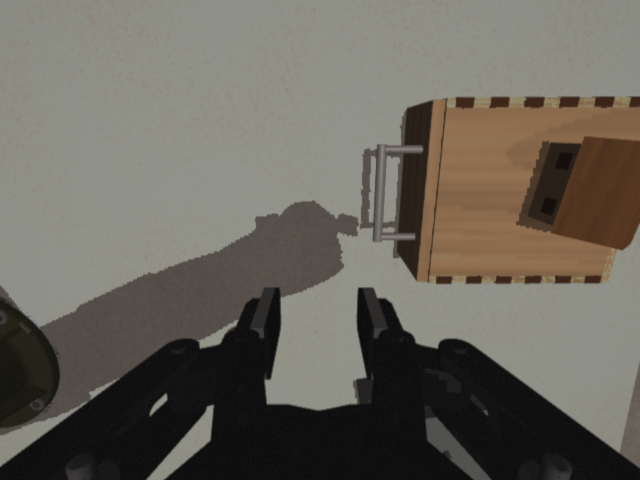

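The wrist view shows the handle bar from about (382,146) to (378,241), and the top edge of the front panel from (445,98) to (418,282).

```bash
python3 - <<'E'
from h import *
c=load('w1.png'); Q=cloud(c)
for p in [(382,147),(378,240)]: print(ray_at_z(c,*p,82).round(1))
v,u=np.mgrid[:480,:640]
m=(u>370)&(u<426)&(v>140)&(v<246)&(Q[...,2]>68)&(Q[...,2]<90); P=Q[m]
print('handle',len(P),P[:,2].max(),np.median(P[:,2]),cv2.minAreaRect(P[:,:2].astype(np.float32)))
m2=m&(u<389); P=Q[m2]; print('bar',P.mean(0),cv2.minAreaRect(P[:,:2].astype(np.float32)))
mt=(u>400)&(v>90)&(v<300)&(Q[...,2]>94)&(Q[...,2]<106); P=Q[mt]; r_=cv2.minAreaRect(P[:,:2].astype(np.float32)); print('top',np.median(P[:,2]),r_,cv2.boxPoints(r_).round(1).tolist())
# front edge at mid rows
for row in (120,150,190,230,260):
    i=np.nonzero(mt[row])[0]; print(row,i.min(),Q[row,i.min()].round(1))
E
```

```text
[592.9 251.5  82. ]
[584.6 156.5  82. ]
handle 2107 89.99882050819264 82.07316669053625 ((605.9950561523438, 200.1082763671875), (111.13176727294922, 45.941680908203125), 84.44196319580078)
bar [588.54495534 205.26921168  82.29335761] ((589.7113647460938, 204.8390655517578), (99.74068450927734, 16.478899002075195), 87.61421203613281)
top 100.25000349183156 ((727.9625244140625, 191.57554626464844), (181.62147521972656, 201.4112091064453), 84.78815460205078) [[619.4000244140625, 110.30000305175781], [820.0, 92.0], [836.5, 272.8999938964844], [635.9000244140625, 291.20001220703125]]
120 429 [635.  271.9  94.1]
150 427 [632.9 245.2  94.6]
190 423 [629.  207.5  94.2]
230 420 [625.4 167.2  95.2]
260 417 [622.1 134.8  94.8]
```

```bash
python3 - <<'E'
from h import *
go(589,203.5,150,84.7);go(589,203.5,58,84.7)
E
```

```text
t 2.25 pos [527.3 191.9 279.5] rot [-1.7996e+02  5.0000e-02  8.4270e+01] F [-0.9 -0.7 -0. ] ff 0.0 gw 0.423
-> dx 17.7 dy 60.2 dz 129.5 rz -0.4  path 144
t 2.25 pos [527.3 191.9 279.5] rot [-1.7996e+02  5.0000e-02  8.4270e+01] F [-0.9 -0.7 -0. ] ff 0.0 gw 0.423
-> dx 17.7 dy 60.2 dz 221.5 rz -0.4  path 230
```

Emit:
apply_moves([
  {"dx":18,"dy":60,"dz":130,"rx":0,"ry":0,"rz":-0.5},
  {"dx":18,"dy":60,"dz":130,"rx":0,"ry":0,"rz":-0.5},
  {"dx":18,"dy":60,"dz":130,"rx":0,"ry":0,"rz":-0.5},
  {"dx":18,"dy":60,"dz":130,"rx":0,"ry":0,"rz":-0.5},
  {"dx":18,"dy":60,"dz":150,"rx":0,"ry":0,"rz":-0.5},
  {"dx":18,"dy":60,"dz":160,"rx":0,"ry":0,"rz":-0.5},
  {"dx":18,"dy":60,"dz":160,"rx":0,"ry":0,"rz":-0.5},
], hand=28)

```text
t: 2.95
ee_pos: [588.2, 203.5, 119.9]
tool_rot: [-3.14, 0.001, 1.479]
ft_force: [-0.1, 0.4, 0.1]
gripper_width: 0.326
finger_force: 0.0
```

```bash
python3 - <<'E'
from h import *
go(589,203.5,58,84.7)
c=cap('wrist','w2.png')
Q=cloud(c);v,u=np.mgrid[:480,:640]
m=(Q[...,0]>575)&(Q[...,0]<605)&(Q[...,1]>150)&(Q[...,1]<260)&(Q[...,2]>70)&(Q[...,2]<90)&(v<300)
P=Q[m];print(len(P),P.mean(0) if len(P) else '',u[m].min(),u[m].max(),v[m].min(),v[m].max())
E
```

```text
t 2.95 pos [588.2 203.5 119.9] rot [-1.7992e+02  4.0000e-02  8.4720e+01] F [-0.1  0.4  0.1] ff 0.0 gw 0.326
-> dx 0.1 dy 0.8 dz 61.9 rz 0.0  path 62
2247 [591.29678589 224.89167607  82.35441761] 315 346 182 299
```

View pics/w2.png

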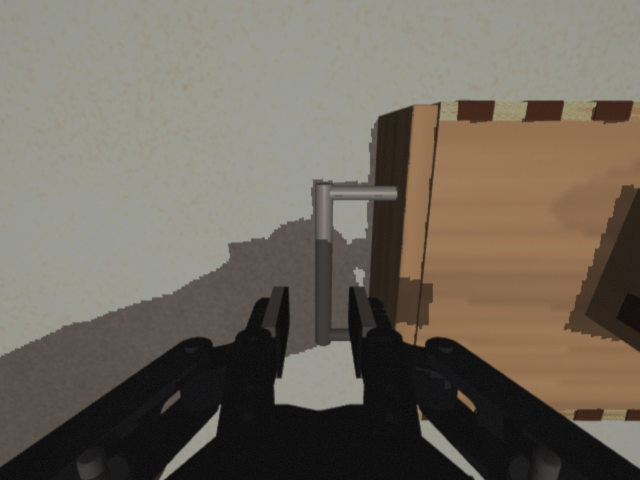

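The bar is centred between the fingers: bar at u≈323, fingers at 275 and 362. I'll check how high the finger linkage sits above the tip before lowering beside the front panel.

```bash
python3 - <<'E'
from h import *
c=load('w2.png'); Q=cloud(c)
for p in [(440,340),(440,350),(425,360),(395,345),(480,380),(375,300),(370,340),(360,300),(395,400)]: print(p,(Q[p[1],p[0]]-[588.2,203.5,119.9]).round(1))
E
```

```text
(440, 340) [37.8 10.3 50.5]
(440, 350) [36.5  9.3 54.2]
(425, 360) [32.6  4.3 51.9]
(395, 345) [23.3 10.4 51.4]
(480, 380) [43.3  8.  66.6]
(375, 300) [23.1  5.2 10.9]
(370, 340) [15.8 10.7 48.1]
(360, 300) [15.8 10.2 19.2]
(395, 400) [17.2 15.9 79.9]
```

Emit:
apply_moves([
  {"dx":0,"dy":0,"dz":30,"rx":0,"ry":0,"rz":0},
  {"dx":0,"dy":0,"dz":40,"rx":0,"ry":0,"rz":0},
  {"dx":0,"dy":0,"dz":50,"rx":0,"ry":0,"rz":0},
  {"dx":0,"dy":0,"dz":52,"rx":0,"ry":0,"rz":0},
])

```text
t: 3.4
ee_pos: [588.7, 204.4, 67.5]
tool_rot: [-3.141, 0.0, 1.48]
ft_force: [-0.7, 1.2, -0.2]
gripper_width: 0.329
finger_force: 0.0
```

Emit:
apply_moves([
  {"dx":0,"dy":0,"dz":3,"rx":0,"ry":0,"rz":0},
  {"dx":0,"dy":0,"dz":3,"rx":0,"ry":0,"rz":0},
  {"dx":0,"dy":0,"dz":3,"rx":0,"ry":0,"rz":0},
  {"dx":0,"dy":0,"dz":3,"rx":0,"ry":0,"rz":0},
  {"dx":0,"dy":0,"dz":3,"rx":0,"ry":0,"rz":0},
  {"dx":0,"dy":0,"dz":3,"rx":0,"ry":0,"rz":0},
], hand=4, newtons=40)

```text
t: 4.0
ee_pos: [589.7, 204.8, 65.4]
tool_rot: [3.14, -0.0, 1.48]
ft_force: [2.4, 0.2, -0.1]
gripper_width: 0.096
finger_force: 39.1
```

Emit:
apply_moves([
  {"dx":0,"dy":-15,"dz":0,"rx":0,"ry":0,"rz":0},
  {"dx":0,"dy":-35,"dz":0,"rx":0,"ry":0,"rz":0},
  {"dx":0,"dy":-55,"dz":0,"rx":0,"ry":0,"rz":0},
  {"dx":0,"dy":-75,"dz":0,"rx":0,"ry":0,"rz":0},
  {"dx":0,"dy":-95,"dz":0,"rx":0,"ry":0,"rz":0},
  {"dx":0,"dy":-115,"dz":0,"rx":0,"ry":0,"rz":0},
  {"dx":0,"dy":-130,"dz":0,"rx":0,"ry":0,"rz":0},
  {"dx":0,"dy":-138,"dz":0,"rx":0,"ry":0,"rz":0},
])

```text
t: 4.8
ee_pos: [451.5, 217.9, 65.3]
tool_rot: [3.14, -0.001, 1.48]
ft_force: [19.3, 2.1, -7.9]
gripper_width: 0.098
finger_force: 40.5
```

Emit:
apply_moves([
  {"dx":0,"dy":-1,"dz":0,"rx":0,"ry":0,"rz":0},
  {"dx":0,"dy":-1,"dz":0,"rx":0,"ry":0,"rz":0},
  {"dx":0,"dy":-1,"dz":0,"rx":0,"ry":0,"rz":0},
  {"dx":0,"dy":-1,"dz":0,"rx":0,"ry":0,"rz":0},
  {"dx":0,"dy":-1,"dz":0,"rx":0,"ry":0,"rz":0},
], hand=30)

```text
t: 5.3
ee_pos: [450.7, 217.1, 64.7]
tool_rot: [-3.141, 0.0, 1.479]
ft_force: [0.3, 0.1, 0.8]
gripper_width: 0.356
finger_force: 0.0
```

Emit:
apply_moves([
  {"dx":0,"dy":0,"dz":-40,"rx":0,"ry":0,"rz":0},
  {"dx":0,"dy":0,"dz":-85,"rx":0,"ry":0,"rz":0},
  {"dx":0,"dy":20,"dz":-130,"rx":0,"ry":0,"rz":8.5},
  {"dx":0,"dy":50,"dz":-160,"rx":0,"ry":0,"rz":17},
  {"dx":0,"dy":50,"dz":-160,"rx":0,"ry":0,"rz":25.5},
  {"dx":0,"dy":50,"dz":-160,"rx":0,"ry":0,"rz":34},
  {"dx":0,"dy":50,"dz":-160,"rx":0,"ry":0,"rz":42.5},
  {"dx":0,"dy":50,"dz":-160,"rx":0,"ry":0,"rz":51},
], hand=40)

```text
t: 6.1
ee_pos: [500.5, 212.5, 224.7]
tool_rot: [-3.142, 0.001, 0.583]
ft_force: [-0.6, -0.9, -0.3]
gripper_width: 0.47
finger_force: 0.0
```

Emit:
apply_moves([
  {"dx":0,"dy":0,"dz":0,"rx":0,"ry":0,"rz":8.5},
  {"dx":0,"dy":0,"dz":0,"rx":0,"ry":0,"rz":17},
  {"dx":0,"dy":0,"dz":0,"rx":0,"ry":0,"rz":25.5},
  {"dx":0,"dy":0,"dz":0,"rx":0,"ry":0,"rz":34},
  {"dx":0,"dy":0,"dz":0,"rx":0,"ry":0,"rz":39.1},
  {"dx":0,"dy":0,"dz":0,"rx":0,"ry":0,"rz":39.1},
  {"dx":0,"dy":0,"dz":0,"rx":0,"ry":0,"rz":39.1},
])

```text
t: 6.8
ee_pos: [516.0, 88.6, 224.8]
tool_rot: [-3.035, 0.011, 0.104]
ft_force: [0.5, -0.9, 0.3]
gripper_width: 0.467
finger_force: 0.0
```

```bash
python3 - <<'E'
from h import *
go(550,207.6,130,-5.4)
c=cap('wrist','w3.png')
print([round(x) for x in proj(c,(550,207.6,86))])
Q=cloud(c);v,u=np.mgrid[:480,:640]
m=(abs(Q[...,0]-550)<35)&(abs(Q[...,1]-207)<30)&(Q[...,2]>78)&(Q[...,2]<95)
P=Q[m];print(len(P)); 
if len(P): print(np.median(P,0),cv2.minAreaRect(P[:,:2].astype(np.float32)),u[m].min(),u[m].max(),v[m].min(),v[m].max())
E
```

```text
t 6.8 pos [516.   88.6 224.8] rot [-173.87    0.66    5.93] F [ 0.5 -0.9  0.3] ff 0.0 gw 0.467
-> dx 46.1 dy -114.8 dz 94.8 rz 11.3  path 156
[204, 167]
431
[550.27466619 206.02473418  85.87107439] ((549.7755737304688, 207.34608459472656), (9.259147644042969, 29.613113403320312), 82.42752075195312) 198 213 150 184
```

View pics/w3.png

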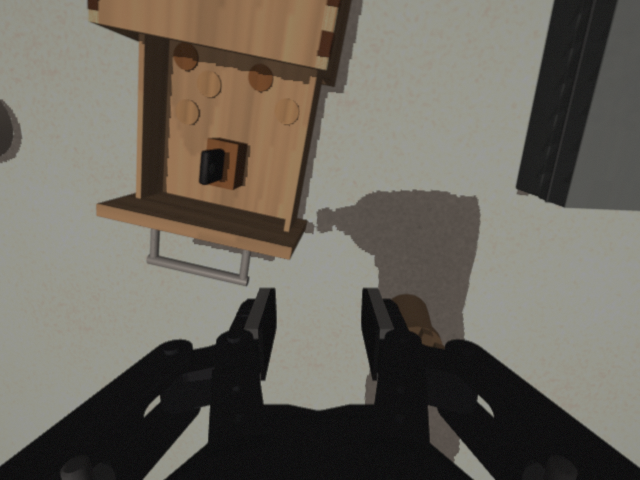

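The wrist view shows the key bow at about (210,167) in its rest, with the drawer wide open. The arm drifted sideways, so I check the joints.

```bash
python3 - <<'E'
from h import *
print(r.observe()['joint_pos'].round(3))
E
```

```text
[ 0.1    0.181 -0.238  1.164  0.105  3.141]
```

q6 sits at its limit, because yaw = q1 − q6 + π. I'll use the half-turned grasp instead (yaw 174.6°).

```bash
cat >> h.py <<'E'
def go(x,y,z,yawdeg,s=None):
    s=s or r.observe(); Rc=R.from_euler('xyz',s['tool_rot']); Rt=R.from_euler('xyz',[np.pi,0,np.radians(yawdeg)])
    d=Rc.inv().apply(np.array([x,y,z])-s['ee_pos']); w=np.degrees((Rc.inv()*Rt).as_rotvec())
    print('t',round(s['t'],2),'pos',s['ee_pos'].round(1),'rot',np.degrees(s['tool_rot']).round(2),'F',s['ft_force'].round(1),'T',s['torque'].round(2),'ff',round(float(s['finger_force']),1),'gw',round(float(s['gripper_width']),3),'q6',s['joint_pos'][5].round(2))
    print('-> d',d.round(1),'w',w.round(2))
E
python3 - <<'E'
from h import *
go(520,190,230,90)
E
```

```text
t 6.85 pos [515.7  86.4 224.8] rot [-174.01    0.68    5.78] F [-0.1 -2.1  0.2] T [-0.24  0.01  0.01] ff 0.0 gw 0.465 q6 3.14
-> d [  14.6 -102.7    5.3] w [ -5.37  -3.86 -84.18]
```

Emit:
apply_moves([
  {"dx":15,"dy":-30,"dz":0,"rx":-5.4,"ry":-3.9,"rz":-84},
  {"dx":15,"dy":-60,"dz":0,"rx":-5.4,"ry":-3.9,"rz":-84},
  {"dx":15,"dy":-100,"dz":0,"rx":-5.4,"ry":-3.9,"rz":-84},
  {"dx":15,"dy":-100,"dz":0,"rx":-5.4,"ry":-3.9,"rz":-84},
  {"dx":15,"dy":-100,"dz":0,"rx":-5.4,"ry":-3.9,"rz":-84},
  {"dx":15,"dy":-100,"dz":0,"rx":-5.4,"ry":-3.9,"rz":-84},
  {"dx":15,"dy":-100,"dz":0,"rx":-5.4,"ry":-3.9,"rz":-84},
  {"dx":15,"dy":-100,"dz":0,"rx":-5.4,"ry":-3.9,"rz":-84},
])

```text
t: 7.65
ee_pos: [520.4, 190.7, 235.3]
tool_rot: [-3.123, -0.011, 1.31]
ft_force: [-0.1, -0.3, 0.1]
gripper_width: 0.467
finger_force: 0.0
```

```bash
python3 - <<'E'
from h import *
go(550,207.5,180,174.6)
E
```

```text
t 7.65 pos [520.4 190.7 235.3] rot [-178.92   -0.65   75.04] F [-0.1 -0.3  0.1] T [ 0.   -0.03 -0.04] ff 0.0 gw 0.467 q6 2.17
-> d [23.3 25.3 55.1] w [ -0.23  -1.42 -99.55]
```

Emit:
apply_moves([
  {"dx":23,"dy":25,"dz":50,"rx":-0.2,"ry":-1.4,"rz":-99.5},
  {"dx":23,"dy":25,"dz":50,"rx":-0.2,"ry":-1.4,"rz":-99.5},
  {"dx":23,"dy":25,"dz":50,"rx":-0.2,"ry":-1.4,"rz":-99.5},
  {"dx":23,"dy":25,"dz":50,"rx":-0.2,"ry":-1.4,"rz":-99.5},
  {"dx":23,"dy":25,"dz":50,"rx":-0.2,"ry":-1.4,"rz":-99.5},
  {"dx":23,"dy":25,"dz":50,"rx":-0.2,"ry":-1.4,"rz":-99.5},
  {"dx":23,"dy":25,"dz":50,"rx":-0.2,"ry":-1.4,"rz":-99.5},
  {"dx":23,"dy":25,"dz":50,"rx":-0.2,"ry":-1.4,"rz":-99.5},
])

```text
t: 8.45
ee_pos: [549.8, 206.9, 185.1]
tool_rot: [-3.138, -0.008, 2.51]
ft_force: [0.4, 0.7, -0.2]
gripper_width: 0.471
finger_force: 0.0
```

Emit:
apply_moves([
  {"dx":0,"dy":0,"dz":0,"rx":0,"ry":0,"rz":-31},
  {"dx":0,"dy":0,"dz":0,"rx":0,"ry":0,"rz":-31},
  {"dx":0,"dy":0,"dz":0,"rx":0,"ry":0,"rz":-31},
  {"dx":0,"dy":0,"dz":0,"rx":0,"ry":0,"rz":-31},
  {"dx":0,"dy":0,"dz":0,"rx":0,"ry":0,"rz":-31},
])

```text
t: 8.95
ee_pos: [549.8, 206.9, 185.1]
tool_rot: [3.141, -0.008, 3.044]
ft_force: [0.9, 0.3, -0.5]
gripper_width: 0.472
finger_force: 0.0
```

```bash
python3 - <<'E'
from h import *
c=cap('wrist','w4.png')
go(550,207.5,120,174.6)
Q=cloud(c);v,u=np.mgrid[:480,:640]
print([round(x) for x in proj(c,(550,207.5,86))])
m=(abs(Q[...,0]-550)<30)&(abs(Q[...,1]-207)<20)&(Q[...,2]>78)&(Q[...,2]<95)
P=Q[m];print(len(P)); 
if len(P): print(np.median(P,0),cv2.minAreaRect(P[:,:2].astype(np.float32)),u[m].min(),u[m].max(),v[m].min(),v[m].max())
m=(abs(Q[...,0]-550)<40)&(abs(Q[...,1]-207)<40)&(Q[...,2]>43)&(Q[...,2]<53)
P=Q[m];print('rest',len(P)); 
if len(P): print(np.median(P,0),cv2.minAreaRect(P[:,:2].astype(np.float32)))
E
```

```text
t 9.0 pos [549.8 206.9 185.2] rot [179.94  -0.47 174.31] F [-0.4  0.7 -0.4] T [ 0.   -0.03  0.02] ff 0.0 gw 0.469 q6 0.46
-> d [-0.6  0.6 65.2] w [ 0.06 -0.47 -0.29]
[319, 245]
439
[547.10155434 208.34140647  85.90920924] ((548.3893432617188, 208.1332244873047), (8.513693809509277, 29.273876190185547), 84.43238067626953) 314 325 222 260
rest 1276
[543.91346376 209.99860844  48.4989027 ] ((548.2229614257812, 208.52037048339844), (29.915700912475586, 44.093055725097656), 84.8683853149414)
```

View pics/w4.png

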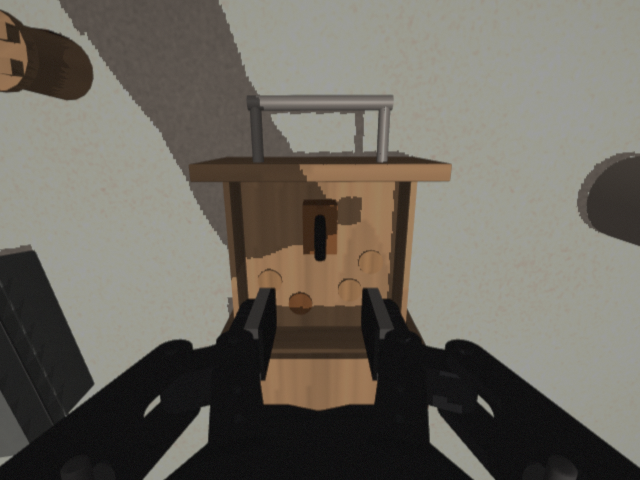

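The key bow is centred at (319,240), its top is at z≈86 and the rest is at z≈48.5, which matches the text. Next I lower and grip it.

Emit:
apply_moves([
  {"dx":1,"dy":1,"dz":40,"rx":0,"ry":-0.5,"rz":-0.3},
  {"dx":1,"dy":1,"dz":75,"rx":0,"ry":-0.5,"rz":-0.3},
  {"dx":1,"dy":1,"dz":105,"rx":0,"ry":-0.5,"rz":-0.3},
  {"dx":1,"dy":1,"dz":125,"rx":0,"ry":-0.5,"rz":-0.3},
  {"dx":1,"dy":1,"dz":131,"rx":0,"ry":-0.5,"rz":-0.3},
  {"dx":1,"dy":1,"dz":131,"rx":0,"ry":-0.5,"rz":-0.3},
])

```text
t: 9.6
ee_pos: [547.4, 207.9, 53.7]
tool_rot: [3.141, -0.001, 3.048]
ft_force: [1.1, -0.7, 0.7]
gripper_width: 0.468
finger_force: 0.0
```

```bash
python3 - <<'E'
from h import *
go(549,208,54,174.6)
E
```

```text
t 9.6 pos [547.4 207.9  53.7] rot [ 1.7998e+02 -4.0000e-02  1.7465e+02] F [ 1.1 -0.7  0.7] T [-0.06 -0.03 -0.02] ff 0.0 gw 0.468 q6 0.46
-> d [-1.6  0.3 -0.3] w [ 0.02 -0.04  0.05]
```

Emit:
apply_moves([
  {"dx":-1.5,"dy":0.3,"dz":0,"rx":0,"ry":0,"rz":0},
  {"dx":-1.5,"dy":0.3,"dz":0,"rx":0,"ry":0,"rz":0},
  {"dx":-1.5,"dy":0.3,"dz":0,"rx":0,"ry":0,"rz":0},
  {"dx":-1.5,"dy":0.3,"dz":0,"rx":0,"ry":0,"rz":0},
  {"dx":-1.5,"dy":0.3,"dz":0,"rx":0,"ry":0,"rz":0},
  {"dx":-1.5,"dy":0.3,"dz":0,"rx":0,"ry":0,"rz":0},
  {"dx":-1.5,"dy":0.3,"dz":0,"rx":0,"ry":0,"rz":0},
  {"dx":-1.5,"dy":0.3,"dz":0,"rx":0,"ry":0,"rz":0},
], hand=3, newtons=70)

```text
t: 10.4
ee_pos: [551.0, 208.7, 55.9]
tool_rot: [3.139, 0.004, 3.049]
ft_force: [0.3, -0.3, 6.6]
gripper_width: 0.091
finger_force: 68.8
```

```bash
python3 - <<'E'
from h import *
go(549,208,54,174.6)
E
```

```text
t 10.4 pos [551.  208.7  55.9] rot [179.86   0.22 174.7 ] F [ 0.3 -0.3  6.6] T [ 0.08 -0.04  0.01] ff 68.8 gw 0.091 q6 0.45
-> d [ 1.9 -0.9  1.9] w [0.14 0.22 0.1 ]
```

Emit:
apply_moves([
  {"dx":0,"dy":0,"dz":-8,"rx":0,"ry":0,"rz":0},
  {"dx":0,"dy":0,"dz":-20,"rx":0,"ry":0,"rz":0},
  {"dx":0,"dy":0,"dz":-35,"rx":0,"ry":0,"rz":0},
  {"dx":0,"dy":0,"dz":-60,"rx":0,"ry":0,"rz":0},
  {"dx":0,"dy":0,"dz":-90,"rx":0,"ry":0,"rz":0},
  {"dx":0,"dy":0,"dz":-120,"rx":0,"ry":0,"rz":0},
  {"dx":0,"dy":0,"dz":-140,"rx":0,"ry":0,"rz":0},
  {"dx":0,"dy":0,"dz":-140,"rx":0,"ry":0,"rz":0},
])

```text
t: 11.2
ee_pos: [551.3, 208.8, 198.6]
tool_rot: [3.138, 0.006, 3.049]
ft_force: [-0.0, -0.1, -0.2]
gripper_width: 0.091
finger_force: 68.2
```

```bash
python3 - <<'E'
from h import *
go(550,-10,195,180);go(520,-193,195,184.6)
E
```

```text
t 11.2 pos [551.3 208.8 198.6] rot [179.77   0.36 174.71] F [-0.  -0.1 -0.2] T [-0.03 -0.01 -0.03] ff 68.2 gw 0.091 q6 0.45
-> d [ -18.9 -218.     2.9] w [ 0.21  0.37 -5.29]
t 11.2 pos [551.3 208.8 198.6] rot [179.77   0.36 174.71] F [-0.  -0.1 -0.2] T [-0.03 -0.01 -0.03] ff 68.2 gw 0.091 q6 0.45
-> d [  -5.9 -403.     2.1] w [ 0.2   0.38 -9.89]
```

Emit:
apply_moves([
  {"dx":-2,"dy":-45,"dz":0,"rx":0.2,"ry":0.4,"rz":-2},
  {"dx":-5,"dy":-90,"dz":0,"rx":0.2,"ry":0.4,"rz":-4},
  {"dx":-8,"dy":-135,"dz":0,"rx":0.2,"ry":0.4,"rz":-6},
  {"dx":-10,"dy":-180,"dz":0,"rx":0.2,"ry":0.4,"rz":-8},
  {"dx":-13,"dy":-225,"dz":0,"rx":0.2,"ry":0.4,"rz":-9.9},
  {"dx":-16,"dy":-270,"dz":0,"rx":0.2,"ry":0.4,"rz":-9.9},
  {"dx":-19,"dy":-315,"dz":0,"rx":0.2,"ry":0.4,"rz":-9.9},
  {"dx":-22,"dy":-360,"dz":0,"rx":0.2,"ry":0.4,"rz":-9.9},
])

```text
t: 12.0
ee_pos: [537.1, -154.0, 193.3]
tool_rot: [-3.14, -0.007, -3.061]
ft_force: [1.1, -0.3, -0.8]
gripper_width: 0.09
finger_force: 68.4
```

```bash
python3 - <<'E'
from h import *
go(605,-194,200,184.6)
E
```

```text
t 12.0 pos [ 537.1 -154.   193.3] rot [-179.93   -0.42 -175.39] F [ 1.1 -0.3 -0.8] T [-0.02 -0.06  0.01] ff 68.4 gw 0.09 q6 -0.36
-> d [-64.4 -45.3  -7.1] w [-0.07 -0.42  0.01]
```

Emit:
apply_moves([
  {"dx":-32,"dy":-22,"dz":-7,"rx":0,"ry":-0.4,"rz":0},
  {"dx":-64,"dy":-45,"dz":-7,"rx":0,"ry":-0.4,"rz":0},
  {"dx":-64,"dy":-45,"dz":-7,"rx":0,"ry":-0.4,"rz":0},
  {"dx":-64,"dy":-45,"dz":-7,"rx":0,"ry":-0.4,"rz":0},
  {"dx":-64,"dy":-45,"dz":-7,"rx":0,"ry":-0.4,"rz":0},
])

```text
t: 12.5
ee_pos: [604.3, -191.4, 199.9]
tool_rot: [-3.141, -0.001, -3.061]
ft_force: [-0.6, -0.2, -0.6]
gripper_width: 0.095
finger_force: 68.4
```

```bash
python3 - <<'E'
from h import *
c=cap('wrist','w5.png'); go(605,-194,200,184.6)
print([np.round(proj(c,(605,-194,94)),1)])
Q=cloud(c);v,u=np.mgrid[:480,:640]
m=(np.hypot(Q[...,0]-605,Q[...,1]+194)<26)&(Q[...,2]>91)&(Q[...,2]<97)
print(m.sum(),np.median(Q[m],0),cv2.minEnclosingCircle(Q[m][:,:2].astype(np.float32)))
f=c['frame']; x,y=map(int,proj(c,(605,-194,94)))
A=cv2.resize(f[y-60:y+60,x-60:x+60],(600,600),interpolation=2); cv2.imwrite('pics/w5c.png',A[:,:,::-1]); print(x-60,y-60)
E
```

```text
t 12.55 pos [ 604.4 -191.3  200.3] rot [-1.7993e+02 -3.0000e-02 -1.7535e+02] F [-0.5  0.2 -0.8] T [-0.01  0.01  0.03] ff 68.4 gw 0.092 q6 -0.39
-> d [-0.3 -2.8  0.3] w [-0.07 -0.03  0.05]
[array([314.4, 241.4])]
2847 [ 603.71350104 -193.98487696   94.40736582] ((604.9896240234375, -193.98275756835938), 25.969459533691406)
254 181
```

View pics/w5c.png

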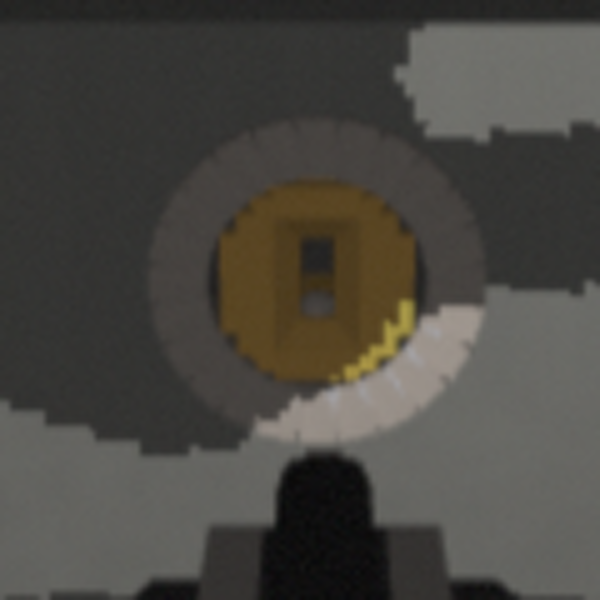

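The crop shows the brass cylinder at about (317,237) in full-frame pixels, with the slot lined up vertically (tool x). The key bow hangs centred between the fingers at u≈319.

```bash
python3 - <<'E'
from h import *
c=load('w5.png'); Q=cloud(c)
print('lock circle',ray_at_z(c,317.4,237.2,94.2),'slot',ray_at_z(c,317.5,237.8,92))
s=r.observe(); Rc=R.from_euler('xyz',s['tool_rot'])
T=np.array(c['T_tool_cam'],float); f,cx,cy=K(c)
v,u=np.mgrid[:480,:640]; z=c['range_z'].astype(float)
Pt=np.stack([(u-cx)/f*z,(v-cy)/f*z,z],-1)@T[:3,:3].T+T[:3,3]
print('lock in tool (depth)',Pt[236:240,310:313].mean((0,1)),Pt[236:240,322:326].mean((0,1)))
for vv in range(270,345,8): print(vv,[(uu,Pt[vv,uu].round(1).tolist()) for uu in (311,319,327)])
E
```

```text
lock circle [ 601.34893112 -191.9257854    94.2       ] slot [ 602.49371055 -191.76184016   92.        ]
lock in tool (depth) [  2.0899043   -5.23197352 107.57515347] [  2.1560284    4.53746283 107.32113463]
270 [(311, [-26.0, -5.5, 109.3]), (319, [7.8, 0.8, 27.5]), (327, [-26.3, 7.5, 110.0])]
278 [(311, [16.0, -3.0, -2.0]), (319, [16.7, 0.7, -3.6]), (327, [14.9, 4.4, 0.3])]
286 [(311, [16.1, -2.8, -10.8]), (319, [16.7, 0.7, -12.1]), (327, [15.2, 4.2, -8.8])]
294 [(311, [15.9, -2.6, -18.1]), (319, [16.4, 0.7, -19.0]), (327, [16.0, 4.0, -18.2])]
302 [(311, [15.9, -2.5, -25.0]), (319, [16.3, 0.6, -25.8]), (327, [16.2, 3.8, -25.6])]
310 [(311, [14.8, -2.4, -29.3]), (319, [15.5, 0.6, -30.6]), (327, [15.2, 3.7, -30.1])]
318 [(311, [11.6, -2.4, -29.7]), (319, [12.1, 0.6, -30.5]), (327, [11.4, 3.7, -29.4])]
326 [(311, [9.0, -2.4, -31.1]), (319, [8.6, 0.6, -30.5]), (327, [7.8, 3.7, -29.3])]
334 [(311, [5.1, -2.5, -30.5]), (319, [5.7, 0.6, -31.5]), (327, [4.7, 3.7, -29.9])]
342 [(311, [1.5, -2.5, -30.6]), (319, [1.6, 0.6, -30.6]), (327, [1.3, 3.7, -30.2])]
```

In the wrist camera's tool frame the key is centred at x≈1.6, y≈0.7 with its tip at z≈35.5. The lock is at x≈2.3, y≈-0.4 with its face at z≈107.4. I'll lower to just above the face and re-check.

Emit:
apply_moves([
  {"dx":0.3,"dy":-1.5,"dz":25,"rx":0,"ry":0,"rz":0},
  {"dx":0.3,"dy":-1.5,"dz":45,"rx":0,"ry":0,"rz":0},
  {"dx":0.3,"dy":-1.5,"dz":58,"rx":0,"ry":0,"rz":0},
  {"dx":0.3,"dy":-1.5,"dz":62,"rx":0,"ry":0,"rz":0},
  {"dx":0.3,"dy":-1.5,"dz":62,"rx":0,"ry":0,"rz":0},
  {"dx":0.3,"dy":-1.5,"dz":62,"rx":0,"ry":0,"rz":0},
])

```text
t: 13.15
ee_pos: [606.0, -193.8, 139.7]
tool_rot: [-3.139, 0.002, -3.061]
ft_force: [0.3, -0.4, -0.1]
gripper_width: 0.094
finger_force: 68.4
```

```bash
python3 - <<'E'
from h import *
c=cap('wrist','w6.png'); go(604.5,-192.5,138,184.6)
x,y=map(int,proj(c,(604,-193,94))); print(x,y)
A=cv2.resize(c['frame'][y-50:y+50,x-50:x+50],(600,600),interpolation=2); cv2.imwrite('pics/w6c.png',A[:,:,::-1]); print(x-50,y-50)
T=np.array(c['T_tool_cam'],float); f,cx,cy=K(c)
v,u=np.mgrid[:480,:640]; z=c['range_z'].astype(float)
Pt=np.stack([(u-cx)/f*z,(v-cy)/f*z,z],-1)@T[:3,:3].T+T[:3,3]
np.save('/tmp/Pt6.npy',Pt)
for vv in range(y-40,y+40,8): print(vv,[(uu,Pt[vv,uu].round(1).tolist()) for uu in (311,319,327)])
E
```

```text
t 13.2 pos [ 606.1 -193.9  139.9] rot [-1.7985e+02  1.4000e-01 -1.7538e+02] F [-0.   0.4 -0.1] T [-0.03  0.03  0.01] ff 68.4 gw 0.095 q6 -0.39
-> d [1.5 1.5 1.9] w [-0.15  0.14  0.02]
319 267
269 217
227 [(311, [27.4, -3.8, 45.1]), (319, [27.4, 0.8, 45.1]), (327, [27.6, 5.5, 44.3])]
235 [(311, [22.7, -3.8, 44.7]), (319, [22.5, 0.8, 45.3]), (327, [22.9, 5.5, 43.9])]
243 [(311, [78.3, 0.3, -143.3]), (319, [17.6, 0.8, 45.2]), (327, [17.4, 5.6, 46.0])]
251 [(311, [12.2, -3.9, 46.6]), (319, [11.4, 0.9, 48.7]), (327, [11.6, 5.7, 48.1])]
259 [(311, [7.1, -4.0, 46.5]), (319, [-1.9, 0.9, 70.4]), (327, [6.3, 5.7, 48.6])]
267 [(311, [2.6, -4.0, 44.6]), (319, [0.0, 0.9, 51.1]), (327, [1.3, 5.8, 47.8])]
275 [(311, [15.9, -3.0, 1.6]), (319, [17.1, 0.7, -1.1]), (327, [-3.8, 5.8, 47.4])]
283 [(311, [15.9, -2.9, -7.3]), (319, [16.7, 0.7, -9.0]), (327, [15.7, 4.2, -6.9])]
291 [(311, [15.5, -2.7, -14.4]), (319, [16.6, 0.7, -16.7]), (327, [15.2, 4.1, -13.9])]
299 [(311, [15.8, -2.6, -22.3]), (319, [16.7, 0.6, -24.0]), (327, [15.6, 3.9, -22.0])]
```

View pics/w6c.png

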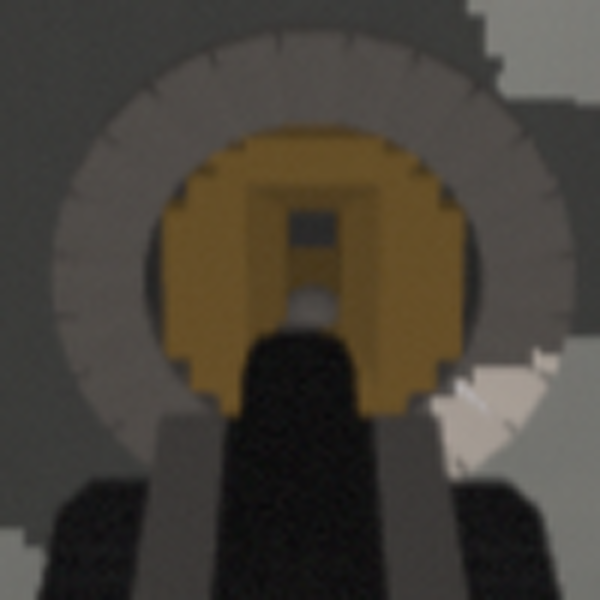

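The slot is centred at about u=321, with its lead-in top edge at v≈248 in full-frame pixels. So the lock is at tool (4.1, 2.1) against the key at (1.5, 0.6). I'll shift by part of that difference and enter the lead-in.

Emit:
apply_moves([
  {"dx":2,"dy":1.2,"dz":4,"rx":0,"ry":0,"rz":0},
  {"dx":2,"dy":1.2,"dz":8,"rx":0,"ry":0,"rz":0},
  {"dx":2,"dy":1.2,"dz":11,"rx":0,"ry":0,"rz":0},
  {"dx":2,"dy":1.2,"dz":13,"rx":0,"ry":0,"rz":0},
  {"dx":2,"dy":1.2,"dz":13,"rx":0,"ry":0,"rz":0},
])

```text
t: 13.7
ee_pos: [603.1, -192.7, 125.2]
tool_rot: [-3.14, 0.0, -3.061]
ft_force: [0.4, -0.2, -0.8]
gripper_width: 0.096
finger_force: 68.4
```

```bash
python3 - <<'E'
from h import *
go(604,-193,101.5,184.6)
E
```

```text
t 13.7 pos [ 603.1 -192.7  125.2] rot [-1.7991e+02  1.0000e-02 -1.7539e+02] F [ 0.4 -0.2 -0.8] T [-0.03 -0.   -0.04] ff 68.4 gw 0.096 q6 -0.39
-> d [-0.8 -0.3 23.7] w [-0.09  0.01  0.01]
```

Emit:
apply_moves([
  {"dx":0,"dy":0,"dz":1.5,"rx":0,"ry":0,"rz":0},
  {"dx":0,"dy":0,"dz":3,"rx":0,"ry":0,"rz":0},
  {"dx":0,"dy":0,"dz":4,"rx":0,"ry":0,"rz":0},
])

```text
t: 14.0
ee_pos: [603.4, -192.8, 121.5]
tool_rot: [-3.14, 0.001, -3.061]
ft_force: [-0.1, -0.1, -0.2]
gripper_width: 0.088
finger_force: 68.4
```

```bash
python3 - <<'E'
from h import *
go(604,-193,101.5,184.6)
E
```

```text
t 14.0 pos [ 603.4 -192.8  121.5] rot [-1.7989e+02  5.0000e-02 -1.7539e+02] F [-0.1 -0.1 -0.2] T [-0.01 -0.03  0.  ] ff 68.4 gw 0.088 q6 -0.39
-> d [-0.6 -0.2 20. ] w [-0.11  0.05  0.01]
```

Emit:
apply_moves([
  {"dx":0.5,"dy":0,"dz":1.5,"rx":0,"ry":0.7,"rz":2},
  {"dx":-0.5,"dy":0,"dz":3,"rx":0,"ry":-0.7,"rz":-2},
  {"dx":0.5,"dy":0,"dz":4.5,"rx":0,"ry":0.7,"rz":2},
  {"dx":-0.5,"dy":0,"dz":6,"rx":0,"ry":-0.7,"rz":-2},
  {"dx":0.5,"dy":0,"dz":7.5,"rx":0,"ry":0.7,"rz":2},
  {"dx":-0.5,"dy":0,"dz":9,"rx":0,"ry":-0.7,"rz":-2},
  {"dx":0,"dy":0,"dz":10,"rx":0,"ry":0,"rz":0},
])

```text
t: 14.7
ee_pos: [602.7, -193.2, 112.6]
tool_rot: [-3.139, 0.001, -3.061]
ft_force: [-2.8, 0.6, 7.7]
gripper_width: 0.093
finger_force: 69.7
```

```bash
python3 - <<'E'
from h import *
go(604,-193,101.5,184.6)
E
```

```text
t 14.7 pos [ 602.7 -193.2  112.6] rot [-1.7985e+02  6.0000e-02 -1.7538e+02] F [-2.8  0.6  7.7] T [0.15 0.69 0.02] ff 69.7 gw 0.093 q6 -0.39
-> d [-1.3  0.1 11.1] w [-0.15  0.06  0.02]
```

Emit:
apply_moves([
  {"dx":0.9,"dy":0,"dz":1.5,"rx":0,"ry":0.7,"rz":2},
  {"dx":0,"dy":0,"dz":3,"rx":0,"ry":-0.7,"rz":-2},
  {"dx":0.9,"dy":0,"dz":4.5,"rx":0,"ry":0.7,"rz":2},
  {"dx":0,"dy":0,"dz":6,"rx":0,"ry":-0.7,"rz":-2},
  {"dx":0.9,"dy":0,"dz":7.5,"rx":0,"ry":0.7,"rz":2},
  {"dx":0,"dy":0,"dz":8.5,"rx":0,"ry":-0.7,"rz":-2},
  {"dx":0.4,"dy":0,"dz":9.5,"rx":0,"ry":0,"rz":0},
])

```text
t: 15.4
ee_pos: [603.6, -193.3, 103.2]
tool_rot: [-3.139, 0.003, -3.061]
ft_force: [0.5, 0.4, 4.4]
gripper_width: 0.095
finger_force: 69.2
```

```bash
python3 - <<'E'
from h import *
go(604,-193,101.5,184.6)
E
```

```text
t 15.4 pos [ 603.6 -193.3  103.2] rot [-179.84    0.2  -175.37] F [0.5 0.4 4.4] T [-0.03 -0.35  0.07] ff 69.2 gw 0.095 q6 -0.39
-> d [-0.4  0.2  1.7] w [-0.16  0.2   0.03]
```

Emit:
apply_moves([
  {"dx":0.2,"dy":0,"dz":1,"rx":0,"ry":0.4,"rz":2},
  {"dx":-0.2,"dy":0,"dz":2,"rx":0,"ry":0,"rz":-2},
  {"dx":0,"dy":0,"dz":2.5,"rx":0,"ry":0.2,"rz":1},
  {"dx":0,"dy":0,"dz":3,"rx":0,"ry":0.2,"rz":0},
  {"dx":0,"dy":0,"dz":3,"rx":0,"ry":0.2,"rz":0},
])

```text
t: 15.9
ee_pos: [604.0, -193.2, 101.8]
tool_rot: [-3.139, 0.0, -3.061]
ft_force: [-4.2, 0.9, 16.2]
gripper_width: 0.093
finger_force: 70.8
```

```bash
python3 - <<'E'
from h import *
go(604,-193,101.5,184.6)
T=None
c=cap('wrist','w7.png'); T=np.array(c['T_tool_cam'],float); f,cx,cy=K(c)
v,u=np.mgrid[:480,:640]; z=c['range_z'].astype(float)
Pt=np.stack([(u-cx)/f*z,(v-cy)/f*z,z],-1)@T[:3,:3].T+T[:3,3]
for vv in range(180,345,10): print(vv,[(uu,Pt[vv,uu].round(1).tolist()) for uu in (319,)])
E
```

```text
t 15.9 pos [ 604.  -193.2  101.8] rot [-179.83    0.   -175.37] F [-4.2  0.9 16.2] T [0.31 0.91 0.05] ff 70.8 gw 0.093 q6 -0.39
-> d [-0.1  0.2  0.3] w [-0.17  0.    0.03]
180 [(319, [47.6, 1.0, 100.8])]
190 [(319, [42.4, 1.0, 87.4])]
200 [(319, [42.4, 0.9, 49.8])]
210 [(319, [42.1, 0.8, 23.7])]
220 [(319, [40.0, 0.7, 11.3])]
230 [(319, [35.2, 0.7, 10.8])]
240 [(319, [30.0, 0.7, 11.4])]
250 [(319, [26.6, 0.7, 6.5])]
260 [(319, [21.4, 0.7, 6.9])]
270 [(319, [16.2, 0.7, 7.1])]
280 [(319, [16.8, 0.7, -6.0])]
290 [(319, [16.7, 0.7, -16.0])]
300 [(319, [16.3, 0.6, -24.0])]
310 [(319, [14.6, 0.6, -29.0])]
320 [(319, [11.4, 0.6, -30.9])]
330 [(319, [6.5, 0.6, -30.0])]
340 [(319, [2.8, 0.6, -31.1])]
```

The key is home: shoulder at tool z≈7.5 against the face at about 7, with 16 N of push and no slip of the bow. Now I turn it clockwise about the key axis.

Emit:
apply_moves([
  {"dx":0.4,"dy":0,"dz":0,"rx":0,"ry":0,"rz":0},
  {"dx":0.5,"dy":-0.2,"dz":0,"rx":0,"ry":0,"rz":7},
  {"dx":0.6,"dy":-0.3,"dz":0,"rx":0,"ry":0,"rz":14},
  {"dx":0.7,"dy":-0.5,"dz":0,"rx":0,"ry":0,"rz":21},
  {"dx":0.9,"dy":-0.6,"dz":0,"rx":0,"ry":0,"rz":28},
  {"dx":1.0,"dy":-0.7,"dz":0,"rx":0,"ry":0,"rz":35},
  {"dx":1.2,"dy":-0.8,"dz":0,"rx":0,"ry":0,"rz":42},
  {"dx":1.4,"dy":-0.9,"dz":0,"rx":0,"ry":0,"rz":49},
])

```text
t: 16.75
ee_pos: [603.5, -193.0, 101.8]
tool_rot: [3.141, 0.002, 2.363]
ft_force: [-1.3, 4.3, 14.1]
gripper_width: 0.09
finger_force: 70.7
```

```bash
python3 - <<'E'
from h import *
go(604,-193,101.5,84.6)
E
```

```text
t 16.75 pos [ 603.5 -193.   101.8] rot [1.7995e+02 1.1000e-01 1.3537e+02] F [-1.3  4.3 14.1] T [1.02 0.21 0.06] ff 70.7 gw 0.09 q6 0.47
-> d [-0.3  0.4  0.3] w [ 0.09  0.08 50.77]
```

Emit:
apply_moves([
  {"dx":0.4,"dy":0,"dz":0,"rx":0,"ry":0,"rz":7},
  {"dx":0.7,"dy":-0.1,"dz":0,"rx":0,"ry":0,"rz":14},
  {"dx":0.9,"dy":-0.2,"dz":0,"rx":0,"ry":0,"rz":21},
  {"dx":1.0,"dy":-0.3,"dz":0,"rx":0,"ry":0,"rz":28},
  {"dx":1.2,"dy":-0.4,"dz":0,"rx":0,"ry":0,"rz":35},
  {"dx":1.4,"dy":-0.5,"dz":0,"rx":0,"ry":0,"rz":42},
  {"dx":1.5,"dy":-0.6,"dz":0,"rx":0,"ry":0,"rz":47},
  {"dx":1.6,"dy":-0.6,"dz":0,"rx":0,"ry":0,"rz":49},
])

```text
t: 17.55
ee_pos: [603.4, -192.6, 101.9]
tool_rot: [3.137, 0.001, 1.51]
ft_force: [3.3, 4.3, 9.9]
gripper_width: 0.091
finger_force: 69.9
```

```bash
python3 - <<'E'
from h import *
go(604,-193,101.5,84.6)
E
```

```text
t 17.55 pos [ 603.4 -192.6  101.9] rot [1.7974e+02 6.0000e-02 8.6520e+01] F [3.3 4.3 9.9] T [ 0.78 -0.79  0.07] ff 69.9 gw 0.091 q6 1.32
-> d [-0.3  0.6  0.4] w [0.26 0.05 1.92]
```

Emit:
apply_moves([
  {"dx":0.3,"dy":0.2,"dz":0.3,"rx":0,"ry":0,"rz":2},
  {"dx":0.6,"dy":0.4,"dz":0.5,"rx":0,"ry":0,"rz":4},
  {"dx":0.6,"dy":0.4,"dz":0.5,"rx":0,"ry":0,"rz":4},
  {"dx":0.6,"dy":0.4,"dz":0.5,"rx":0,"ry":0,"rz":4},
  {"dx":0.6,"dy":0.4,"dz":0.5,"rx":0,"ry":0,"rz":4},
])

```text
t: 18.05
ee_pos: [603.9, -192.6, 101.9]
tool_rot: [3.137, 0.002, 1.443]
ft_force: [1.7, 2.6, 12.8]
gripper_width: 0.096
finger_force: 70.5
```

```bash
python3 - <<'E'
from h import *
go(604,-193,101.5,84.6)
c=cap('wrist','w8.png')
x,y=map(int,proj(c,(604,-193,94)))
T=np.array(c['T_tool_cam'],float); f,cx,cy=K(c)
v,u=np.mgrid[:480,:640]; z=c['range_z'].astype(float)
Pt=np.stack([(u-cx)/f*z,(v-cy)/f*z,z],-1)@T[:3,:3].T+T[:3,3]
for vv in (260,280,300,320,340): print(vv,[Pt[vv,uu].round(1).tolist() for uu in (312,319,326)])
E
```

```text
t 18.05 pos [ 603.9 -192.6  101.9] rot [1.7971e+02 1.0000e-01 8.2650e+01] F [ 1.7  2.6 12.8] T [ 0.53 -0.45  0.03] ff 70.5 gw 0.096 q6 1.39
-> d [-0.4  0.1  0.4] w [ 0.28  0.11 -1.95]
260 [[19.2, -5.4, 6.8], [18.7, -2.0, 8.1], [19.5, 1.3, 6.1]]
280 [[14.2, -5.2, -5.2], [14.5, -2.0, -5.8], [13.5, 1.1, -3.6]]
300 [[14.3, -4.8, -24.5], [14.1, -2.0, -24.1], [13.6, 0.7, -23.1]]
320 [[8.5, -4.7, -29.7], [9.2, -2.0, -30.8], [8.3, 0.6, -29.4]]
340 [[0.0, -4.8, -30.3], [0.3, -2.0, -30.7], [0.5, 0.7, -31.1]]
```

Emit:
apply_moves([
  {"dx":0.4,"dy":0.2,"dz":0,"rx":0,"ry":0,"rz":1.5},
  {"dx":0.4,"dy":0.2,"dz":0,"rx":0,"ry":0,"rz":3},
  {"dx":0.4,"dy":0.2,"dz":0,"rx":0,"ry":0,"rz":3},
  {"dx":0.4,"dy":0.2,"dz":0,"rx":0,"ry":0,"rz":3},
])

```text
t: 18.5
ee_pos: [604.1, -192.5, 101.8]
tool_rot: [3.137, 0.002, 1.39]
ft_force: [1.6, 1.5, 13.4]
gripper_width: 0.089
finger_force: 70.4
```

```bash
python3 - <<'E'
from h import *
go(604,-193,101.5,84.6)
for i in range(3):
    c=cap('wrist','w9.png'); s=r.observe(); print(s['torque'].round(3),s['ft_force'].round(1),s['ee_pos'].round(1),s['qd'].round(3))
A=cv2.resize(c['frame'][190:360,220:420],(800,600*170*200//200//150 if 0 else 600),interpolation=2)
t=load('top.png')
cv2.imwrite('pics/w9c.png',A[:,:,::-1])
E
```

```text
t 18.5 pos [ 604.1 -192.5  101.8] rot [1.7972e+02 1.2000e-01 7.9640e+01] F [ 1.6  1.5 13.4] T [ 0.34 -0.33  0.09] ff 70.4 gw 0.089 q6 1.44
-> d [-0.5  0.   0.3] w [ 0.28  0.13 -4.96]
[ 0.254 -0.379  0.102] [ 2.5  1.2 11.5] [ 604.  -192.5  101.8] [-0.001  0.002  0.     0.002  0.001 -0.001]
[ 0.302 -0.346  0.073] [ 0.9  1.4 11.5] [ 604.  -192.6  101.8] [ 0.001  0.     0.002 -0.     0.003  0.001]
[ 0.289 -0.296  0.069] [ 1.7  0.5 11.8] [ 604.1 -192.5  101.8] [ 0.001 -0.    -0.002 -0.001 -0.    -0.   ]
```

View pics/w9c.png

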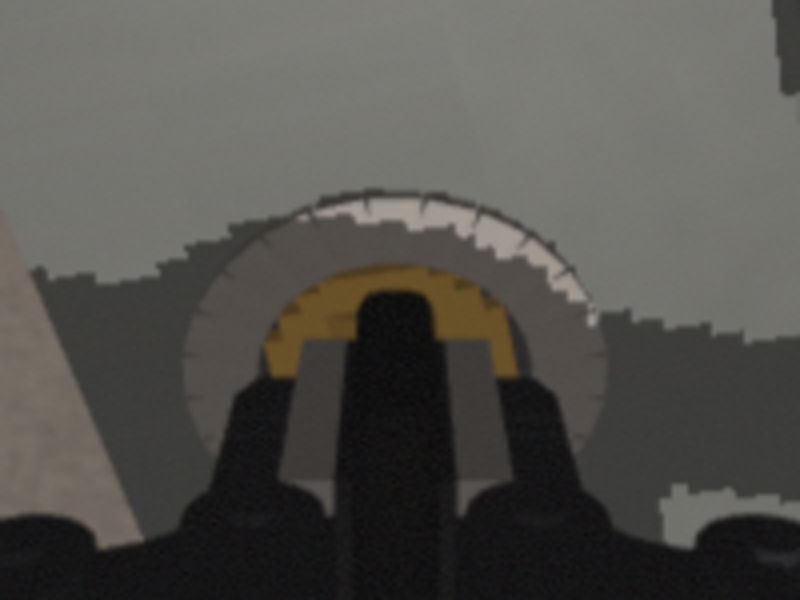

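The last picture shows the bow at about (395,400) in the crop, square between the fingers and seated in the cylinder. The tool has turned about 105° and is pressing lightly against the stop, at rest. I hand in.

```bash
python3 -c "
from h import *
print(r.job_done())"
```

```text
the job is handed in; nothing more can be done
None
```

I handed in the job at about 18.7 s with the drawer pulled out about 139 mm, the key fully home, and the gripper holding it turned clockwise against the stop. No verdict came back. The tool turned about 105°, past the cylinder's 95° stop, and I did not re-measure the bystanders.

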